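# Hold the self-closing spray-can cabinet open for restocking

### The arm

A 7-joint arm with a two-finger parallel gripper is mounted at the origin on the work surface. World frame = base frame: x ahead of the robot, y to its left, z up, the work surface at z = 0. Lengths are in mm, angles in rad, forces in N, time in s.
With the tool pointing down it reaches from about 425 to 925 mm from the base axis. Payload 6.8 kg.
Tool frame: the origin (TCP) lies on the centre line of the jaws, within the pads' length; the fingertips stand 14 mm ahead of it and the grasp point (between the pads) lies 5 mm behind it; z points along the fingers, y is the line along which they close (so a half turn about z gives the same grasp; the last joint's range is limited). The gripper opens to 88 mm and grips with 3 to 60 N. Pads are 20 mm wide; open, the fingers measure 115 mm over their backs; the gripper's body (75 mm by 178 mm) begins 61 mm behind the grasp point.
Start: joints at [1.22, 0.477, 0.022, 1.555, -0.011, 1.109, -0.083], TCP at [162.292, -655.216, 236.664] pointing down, gripper open.
Joint ranges: [-2.96, 2.96], [-0.34, 2.1], [-1.41, 1.46], [0.24, 2.44], [-1.37, 4.51], [0.17, 1.92], [-2.96, 2.96]. Speed limits (rad/s): [2.39, 2.39, 3.14, 3.14, 3.14, 3.14, 3.14].

### API

Orientations are given as a rotation vector (axis times angle).
In Python, from workcell import readout, imaging, workorder, spotter gives the robot as it stands.
- The arm moves only by the tool apply_moves, never from a script. Its argument "rows" is one flat list of numbers, 7 for each row, row after row: the turn, a rotation vector about the world's x, y, z in rad, then the shift along the world's x, y, z in cm, then the opening in per cent of the stroke, from 0 (shut) to 100 (fully open). A call has 1 to 5 rows; each row is the pose to reach, as a shift and turn from the pose commanded when the call began; what a row does not reach only later rows make up. A row lasts 1/8 s, in which the tool goes at most 62.5 mm and 10.7 degrees, less where a joint would pass 70% of its speed; a pose out of reach is approached as far as the arm can. A call with a gripper value outside its range is refused whole. The fingers move at their own pace and stop on an object; the grip force is fixed at half the most. Time passes only in rows, so rows that repeat a pose let the fingers close. It gives the time, the measured TCP pose, the force, the opening and the grip force at its end, in the units of the state.
- readout.get_obs(): the state, without advancing time (a new reading comes with each control period).
- imaging.camera(name): name is "side" or "top"; returns the picture (480x640x3 uint8, red, green, blue); there is no depth.
- imaging.camera_info(name): a dict with "fovy" (degrees; the focal length in pixels is half the picture's height over the tangent of half this angle, whatever the lens; pixels are square), "cx", "cy" (the principal point, pixels), "k1" (the pictures are not rectified: a ray, as slopes to the right and down, at radius r is drawn at 1 + k1 r^2 times it, then the intrinsics apply), "eye" and "orientation" of the camera in the world. Camera axes: x right, y down, z forward; pixel columns grow to the right and rows downward; lengths in mm; the calibration is good to about 2 mm. A picture is of the moment at which its call begins. camera_info takes no time and is no camera call.
- workorder.hand_in(): hands the job in; it is judged then, once.
Trained networks look in the newest picture that a camera, given by its name, has taken for a name from the list of things; names that differ only in an ending like _2 or _b are one class to them, and where a whole thing is asked for, a point or a joint stands for the part that bears it (a point fixed in the world has none). Each returns a list of dicts, best first, with "confidence" (0 to 1); they miss things now and then, are a little off and sometimes report something else, mostly with a low value. They report only what shows in the picture. A call takes as long as a camera call.
- spotter.spot_in(label, camera): "extent" ([centre column, centre row, width, height] in pixels, round what is visible of it).
- spotter.outline_of(label, camera): "pixels" (480x640 bool, what is visible of it) and "extent" ([centre column, centre row, width, height] in pixels, round what is visible of it).
- spotter.spot_point(label, camera): "uv" ([column, row] in pixels: a listed point, or the origin of a listed thing).
The state is a dict: "time_s": time; "joint_pos": joint angles; "joint_vel": joint speeds; "joint_torque": joint torques, N m; "tcp_pos": TCP position; "eef_rot": TCP orientation; "contact_force": force on the tool from outside, world axes, zero at the start; "moment": the same for the moment, N m; "gripper_width": opening from 0.0 (shut) to 1.0 (fully open); "grasp_force": force on a finger pad.
Only numpy, scipy, OpenCV 4.12 (cv2) and the standard library are available. Lean on these libraries where they do the work, as an engineer would, in place of code of your own. Each camera call takes 0.05 s, during which the arm holds its last target. There are 200 camera calls.

### The job

The door of the spray-can cabinet shuts by itself and must never be wedged, so I need you to hold it while I restock. First pull the drop pin up out of its eyes and put it into the empty tin without dropping it; then swing the door open to 60 degrees and finish there, still holding it steady at that angle. Leave the spray cans, the drill and the spanner where they are, and keep the tin standing.

Things in the scene. Friction and masses are not known exactly. Their poses are not given: they have to be found in the camera images.
- cabinet: Small grey sheet-steel cabinet for spray cans, 190 mm deep (its x), 240 mm wide (its y), 250 mm high, fixed to the bench; origin at the middle of its underside, front facing its own -x, z up. Seen facing its front, the door is hinged on the left (the cabinet's +y end) and opens at the right (-y end).
- eyes (a point): Middle of the upper hole of two fixed steel eye plates that stick out beyond the cabinet's right-hand end at the front: x = -104, y = -153 mm in its frame, 33 mm clear of the end wall, 198 mm above the bench. The plates are 6 mm thick, their tops 198 and 166 mm above the bench, with 16 mm holes in line upright.
- door: Door slab 240 mm wide, 18 mm thick, 11 to 243 mm above the bench. Origin on the hinge axis at bench height (x = -115, y = 120 mm in the cabinet's frame); axes as the cabinet's when shut, turning with it: it reaches along its -y, outer face at x = +2 mm looking along -x. Its steel tongue (176 to 182 mm up, 16 mm hole) lies between the eye plates, 52 mm beyond the free edge; the pin through it locks the door.
- door_hinge (a joint): Opening angle of the door in rad: 0 shut, 1.047 is 60 degrees, stop at 1.75. Seen from above it opens clockwise. A spring always pulls it shut, and it swings shut when let go: about 2 N at the handle when shut, about 6 N at 60 degrees.
- door_handle (a point): Point on the upright round bar (12 mm thick) of the door's steel D-shaped handle, 215 mm above the bench, to grip from above. The bar runs from 140 to 237 mm above the bench, its axis 38 mm off the outer face and 50 mm in from the free edge (x = -36, y = -190 mm in the door's frame); a leg at each end joins it to the door.
- pin: Steel drop pin, 149 mm long, 0.17 kg, loose; origin at the middle of its lower tip, z along it upwards. Shank 12 mm thick from 0 to 95 mm, collar 26 mm across from 95 to 101 mm, round grip 15 mm thick from 101 to 149 mm. It starts upright through the three eyes, collar resting on the upper plate at 198 mm above the bench, tip at 103 mm.
- pin_grip (a point): Middle of the pin's round grip, 126 mm above its tip, on its axis.
- pin_tip (a point): Lower tip of the pin.
- tin: Empty open-topped bare metal tin, 84 mm across, 95 mm high, inner width 79 mm, floor 3 mm thick, 0.3 kg, loose, standing on the bench; origin at the middle of its underside, z up.
- can_a: Bystander: spray can with a white cap, 57 mm across, 194 mm high, standing loose on the bench; origin under its middle.
- can_b: Bystander: spray can with a black cap, 57 mm across, 194 mm high, standing loose on the bench; origin under its middle.
- drill: Bystander: cordless drill standing on its battery, about 240 mm long with its bit, 75 mm wide, 220 mm high; origin under the middle of the battery, the chuck points along its -x.
- spanner: Bystander: combination spanner 170 mm long lying on the bench along its own x; origin under its middle.

How it is judged:
By the outcome, as a careful person would: the job done as asked, in the order asked, and still so for the second after the job is handed in, while the arm keeps its last pose, push and grip.
It also fails if it takes over 67 s, if anything falls off the work surface, if the arm or the gripper's body presses on something with over 40 N, if the wrist force passes 120 N, or if a joint passes its speed limit or range.

## Working session

There is one attempt and no reset: what is moved stays moved. The work goes in short steps, Python scripts to look and compute and a tool call to move; the robot and the scene stay as the last step left them, time stands still between calls to the robot, and variables do not carry over. Pictures are saved under pics/ and viewed, at most 10 in all, crops included, and the job is handed in when it is done.

Besides the shell and the picture viewer there is one more tool, called by a JSON object that holds its "method" and its "body", one argument or row to a line. apply_moves: Moves the arm, as the interface text tells. Its arguments: {"type":"object","properties":{"rows":{"type":"array"}},"required":["rows"]}

```bash
mkdir -p pics; ls; cat > h.py <<'E'
import numpy as np, cv2
from scipy.spatial.transform import Rotation as R
from workcell import readout, imaging, workorder, spotter
def cam(n):
    c=imaging.camera_info(n); f=240/np.tan(np.radians(c['fovy'])/2)
    return c,f
def rot(o):
    o=np.array(o,float)
    return o if o.shape==(3,3) else (R.from_rotvec(o).as_matrix() if o.size==3 else R.from_quat(o).as_matrix())
def ray(n,uv):
    c,f=cam(n); d=np.array([(uv[0]-c['cx'])/f,(uv[1]-c['cy'])/f]); s=d.copy()
    for _ in range(30): s=d/(1+c['k1']*(s@s))
    v=rot(c['orientation'])@np.array([s[0],s[1],1]); return np.array(c['eye'],float),v/np.linalg.norm(v)
def proj(n,p):
    c,f=cam(n); q=(np.atleast_2d(p)-np.array(c['eye']))@rot(c['orientation']); s=q[:,:2]/q[:,2:]
    s=s*(1+c['k1']*(s**2).sum(1,keepdims=True)); return s*f+[c['cx'],c['cy']]
def atz(n,uv,z):
    e,v=ray(n,uv); return e+v*(z-e[2])/v[2]
def tri(a,b):
    (e1,v1),(e2,v2)=ray('top',a),ray('side',b)
    t=np.linalg.lstsq(np.c_[v1,-v2],e2-e1,rcond=None)[0]
    p,q=e1+t[0]*v1,e2+t[1]*v2; return (p+q)/2,np.linalg.norm(p-q)
E
python3 - <<'E'
from h import *
o=readout.get_obs(); print({k:np.round(v,3) for k,v in o.items()})
for n in('side','top'):
    print(imaging.camera_info(n)); cv2.imwrite(f'pics/{n}0.png',imaging.camera(n)[:,:,::-1])
    for l in ['cabinet','tin','pin','can_a','drill','spanner','door','can_b']:
        print(n,l,[(round(d['confidence'],2),np.round(d['extent'])) for d in spotter.spot_in(l,n)][:3])
    for l in ['eyes','door_handle','pin_grip','pin_tip','tin','cabinet','door']:
        print(n,l,[(round(d['confidence'],2),np.round(d['uv'],1)) for d in spotter.spot_point(l,n)][:2])
E
```

```text
pics
{'time_s': np.float64(0.0), 'joint_pos': array([ 1.22 ,  0.478,  0.022,  1.556, -0.012,  1.109, -0.083]), 'joint_vel': array([ 0.   , -0.   ,  0.001, -0.   , -0.001, -0.   , -0.   ]), 'joint_torque': array([ 0.0000e+00, -5.8286e+01,  1.5350e+00, -2.7261e+01, -5.4000e-02,
        1.7000e-02,  0.0000e+00]), 'tcp_pos': array([ 162.125, -654.686,  235.737]), 'eef_rot': array([-3.117e+00, -3.800e-01,  1.000e-03]), 'contact_force': array([ 0.481,  0.39 , -0.853]), 'moment': array([-0.   ,  0.01 , -0.016]), 'grasp_force': np.float64(0.0), 'gripper_width': np.float64(1.003)}
{'fovy': 48.60338723628492, 'cx': 315.88738454423924, 'cy': 239.52710364517756, 'k1': -0.08199100751767197, 'eye': array([-36.51679999, 799.92632314, 943.80846847]), 'orientation': array([-0.87126019,  2.45667502, -1.13108405])}
side cabinet [(0.69, array([374., 190., 128., 135.]))]
side tin [(0.58, array([305., 330.,  43.,  56.]))]
side pin [(0.73, array([411., 210.,  19.,  47.]))]
side can_a [(0.97, array([234., 254.,  22.,  70.])), (0.9, array([260., 294.,  29.,  74.]))]
side drill [(0.85, array([174., 365., 110.
[... 1109 characters left out ...]
l [(0.79, array([164., 223.,  64.,  97.])), (0.41, array([415., 231.,  39., 132.]))]
top spanner [(0.86, array([340., 318.,  43.,  61.])), (0.27, array([433., 291.,  15.,  12.])), (0.22, array([416., 231.,  35., 132.]))]
top door [(0.93, array([419., 232.,  40., 142.]))]
top can_b [(0.97, array([262., 228.,  28.,  36.])), (0.97, array([292., 172.,  27.,  48.]))]
top eyes [(0.89, array([432.2, 289.2])), (0.73, array([423.5, 293.9]))]
top door_handle [(0.92, array([408.6, 252.1]))]
top pin_grip [(0.53, array([434.9, 288.2]))]
top pin_tip [(0.51, array([423.4, 296.1]))]
top tin [(0.63, array([272.3, 281.4])), (0.59, array([179.3, 249.6]))]
top cabinet []
top door [(0.84, array([394.6, 194.2]))]
```

View pics/top0.png

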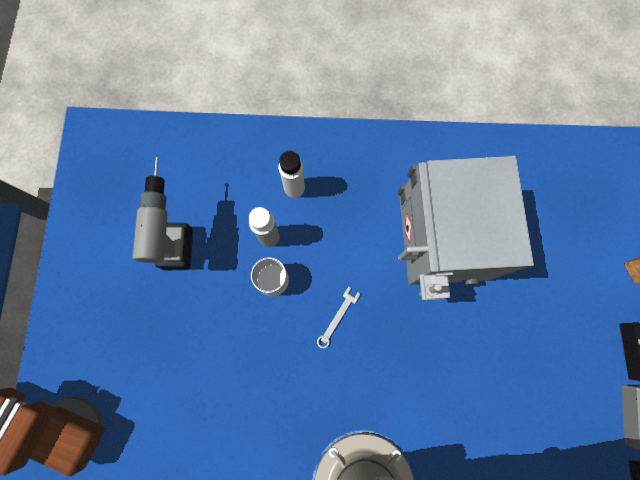

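View pics/side0.png

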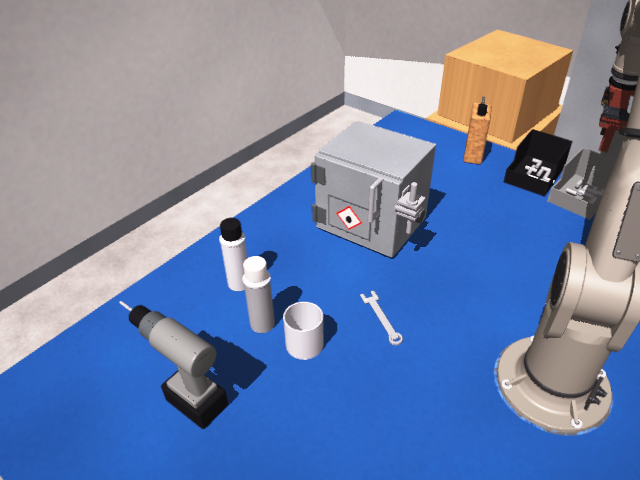

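```bash
python3 - <<'E'
from h import *
print('grip z',tri([434.9,288.2],[413.6,194.9]))
print('eyes',tri([432.2,289.2],[412.3,201.3]))
print('handle',tri([408.6,252.1],[376.1,195]))
print('tip',tri([423.4,296.1],[406.3,230.7]))
print('door',tri([394.6,194.2],[316.3,230.8]))
print('tin base',tri([272.3,281.4],[303.5,338]),atz('top',[272.3,281.4],0),atz('side',[303.5,338],0))
for l,c in(('cabinet','top'),('door','top'),('cabinet','side')):
    m=spotter.outline_of(l,c) if 0 else []
E
```

```text
grip z (array([ 443.05568003, -121.1441289 ,  218.50656216]), np.float64(1.597010203327627))
eyes (array([ 443.2278672 , -119.86945399,  200.57191717]), np.float64(0.6621258180178132))
handle (array([516.06749114, -68.53286024, 215.8826888 ]), np.float64(6.494325398633296))
tip (array([ 442.21716251, -118.97611296,  111.241924  ]), np.float64(12.019557961773534))
door (array([713.59110235, -76.13782063,   3.4995538 ]), np.float64(13.65675468404717))
tin base (array([472.10691674, 243.68825358,  22.19819345]), np.float64(9.034729694321113)) [470.86993203 243.75351449   0.        ] [4.88659476e+02 2.32237604e+02 1.13686838e-13]
```

The top view shows the cabinet at right with its front facing left (world +y), the pin and eyes near (433,290) and the handle near (409,252). The tin is at (270,278) with the white-capped can just behind it, and the spanner is at (340,318). The side view agrees, with the pin at (412,200), the handle at (376,200) and the tin at (304,330). Next I'll fit the poses.

```bash
python3 - <<'E'
from h import *
from scipy.optimize import least_squares
for n in('side','top'): imaging.camera(n)
import collections
def ctr(m): return np.argwhere(m)[:,::-1].mean(0)
# cabinet fit
P=[('top',(434.9,288.2),(-104,-153,229)),('side',(413.6,194.9),(-104,-153,229)),
('top',(432.2,289.2),(-104,-153,198)),('side',(412.3,201.3),(-104,-153,198)),
('top',(408.6,252.1),(-151,-70,215)),('side',(376.1,195),(-151,-70,215)),
('top',(516,156),(95,120,250)),('top',(533,266),(95,-120,250)),
('side',(364,123),(95,120,250)),('side',(436,144),(95,-120,250))]
def w(p,q):
    c,s=np.cos(p[2]),np.sin(p[2]); return np.array([p[0]+c*q[0]-s*q[1],p[1]+s*q[0]+c*q[1],q[2]])
res=lambda p:np.concatenate([proj(n,w(p,q))[0]-uv for n,uv,q in P])
s=least_squares(res,[600,-210,-1.47],loss='soft_l1'); p=s.x
print('cab',p,np.round(res(p).reshape(-1,2),1).tolist())
for k,q in dict(pin=(-104,-153,229),handle=(-151,-70,215),hinge=(-115,120,0)).items(): print(k,w(p,q))
# cylinders via convex hull silhouettes
def cyl(lab,r,h,top,side,x0):
    a=np.linspace(0,6.283,40)
    def bb(n,x):
        pts=np.array([[x[0]+r*np.cos(t),x[1]+r*np.sin(t),z] for z in(0,h) for t in a]); q=proj(n,pts); lo,hi=q.min(0),q.max(0); return np.r_[(lo+hi)/2,hi-lo]
    f=lambda x:np.r_[bb('top',x)-top,bb('side',x)-side]
    s=least_squares(f,x0,loss='soft_l1'); print(lab,s.x,np.round(f(s.x),1))
t={n:[d['extent'] for d in spotter.outline_of('tin',n)[:1]] for n in('top','side')}; print(t)
cyl('tin',42,95,t['top'][0],t['side'][0],[470,243])
cyl('white',28.5,194,np.array([262,228,28,36]),np.array([260,294,29,74]),[550,240])
cyl('black',28.5,194,np.array([292,172,27,48]),np.array([234,254,22,70]),[650,200])
im=imaging.camera('top')[:,:,::-1].copy()
def box(n,im,x0,x1,y0,y1,z0,z1,col):
    for z in(z0,z1):
        q=proj(n,np.array([w(p,(x,y,z)) for x,y in((x0,y0),(x1,y0),(x1,y1),(x0,y1))])); cv2.polylines(im,[np.int32(q*1)],True,col,1)
out=[]
for n,(u,v) in(('top',(380,130)),('side',(290,90))):
    im=cv2.resize(imaging.camera(n)[v:v+190,u:u+190,::-1],None,fx=2.1*2,fy=2.1*2,interpolation=cv2.INTER_CUBIC)
    im=cv2.resize(im,(400,400))
    def d(q,col):
        cv2.polylines(im,[np.int32((proj(n,np.array([w(p,a) for a in q]))-[u,v]+.5)*400/190)],True,col,1)
    for z in(250,): d([(-95,-120,z),(95,-120,z),(95,120,z),(-95,120,z)],(0,255,0))
    d([(-104,-153,198),(-104,-153,252)],(0,0,255)); d([(-151,-70,140),(-151,-70,237)],(0,0,255))
    d([(-117,-120,243),(-99,-120,243),(-99,120,243),(-117,120,243)],(255,0,255)); out.append(im)
cv2.imwrite('pics/ov.png',np.hstack(out))
E
```

```text
cab [ 603.58321923 -207.87957976   -1.47645103] [[0.4, 0.5], [0.2, -3.0], [-0.7, 1.1], [0.1, 1.4], [-1.4, -0.3], [-3.7, 0.4], [0.5, -0.4], [1.4, 0.1], [-7.3, -3.0], [1.0, -0.2]]
pin [ 441.46628179 -118.75551683  229.        ]
handle [519.66950886 -64.14548774 215.        ]
hinge [712.21593194 -82.08636163   0.        ]
{'top': [[270.0, 276.6, 36.6, 37.5]], 'side': [[304.0, 329.7, 39.0, 57.8]]}
tin [475.38535043 242.11462616] [ 0.2  0.   1.2  1.1 -0.   0.1  0.8  0.2]
white [584.62277119 259.76887224] [ 0.9  0.   5.4  6.  -0.1  0.5  4.5  6. ]
black [730.24808202 198.12300105] [-0.4  0.2  0.4  2.   0.3 -1.3 11.1  6. ]
```

View pics/ov.png

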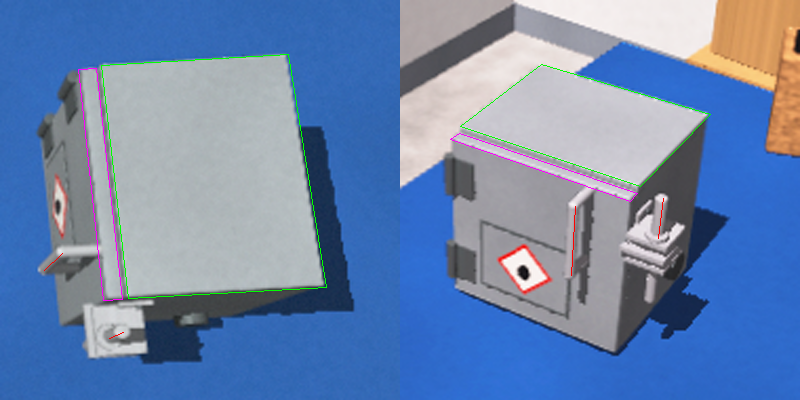

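The overlay fits well: pin at (441.5,-118.8), handle at (519.7,-64.1), hinge at (712.2,-82.1), tin at (475,242). Now I'll move.

{"method": "apply_moves", "body": {
  "rows": [0, 0, -0.148, 0, 0, 5, 55, 0, 0, -0.148, 0, 0, 9, 55, 0, 0, -0.148, 2.8, 5.4, 9, 55, 0, 0, -0.148, 5.6, 10.8, 9, 55, 0, 0, -0.148, 8.4, 16.2, 9, 55]
}}

```text
time_s: 2.58
tcp_pos: [247.1, -491.5, 326.8]
eef_rot: [3.138, 0.149, 0.001]
contact_force: [1.9, 0.6, 0.2]
gripper_width: 0.553
grasp_force: 0.0
```

{"method": "apply_moves", "body": {
  "rows": [0, 0, 0, 2.8, 5.3, 0, 55, 0, 0, 0, 5.6, 10.7, 0, 55, 0, 0, 0, 8.4, 16.0, 0, 55, 0, 0, 0, 11.2, 21.4, 0, 55, 0, 0, 0, 14.0, 26.8, 0, 55]
}}

```text
time_s: 3.2
tcp_pos: [386.9, -223.4, 327.1]
eef_rot: [3.137, 0.148, 0.001]
contact_force: [0.4, -0.7, -0.2]
gripper_width: 0.548
grasp_force: 0.0
```

```bash
python3 -c "
from h import *
o=readout.get_obs(); print(o['time_s'],o['tcp_pos'],rot(o['eef_rot'])[:,1:].T.round(3),o['joint_pos'].round(2),o['gripper_width'])"
```

```text
3.2 [ 386.90684439 -223.43567563  327.07062284] [[ 0.094 -0.996  0.001]
 [ 0.001 -0.001 -1.   ]] [ 0.66  0.03 -0.28  1.94  0.01  1.18 -1.1 ] 0.5478045978382505
```

{"method": "apply_moves", "body": {
  "rows": [0, 0, 0, 2.7, 5.2, 0, 55, 0, 0, 0, 5.45, 10.45, 0, 55, 0, 0, 0, 5.45, 10.45, -4, 55, 0, 0, 0, 5.45, 10.45, -4, 55]
}}

```text
time_s: 3.7
tcp_pos: [439.1, -120.2, 284.8]
eef_rot: [-3.137, -0.151, 0.008]
contact_force: [0.3, -0.2, 0.5]
gripper_width: 0.552
grasp_force: 0.0
```

```bash
python3 - <<'E'
from h import *
out=[]; o=readout.get_obs(); T=o['tcp_pos']; Rm=rot(o['eef_rot']); print(T,o['joint_pos'].round(2))
for n,(u,v) in(('top',(390,210)),('side',(355,110))):
    im=cv2.resize(imaging.camera(n)[v:v+130,u:u+130,::-1],(400,400),interpolation=cv2.INTER_CUBIC)
    q=lambda a:tuple(int(i) for i in (proj(n,a)[0]-[u,v]+.5)*400/130)
    cv2.line(im,q(T+14*Rm[:,2]),q(T+60*Rm[:,2]),(0,0,255),1)
    out.append(im)
cv2.imwrite('pics/pre.png',np.hstack(out))
E
```

```text
[ 439.05977233 -120.18470273  284.75070256] [ 0.51  0.09 -0.41  1.97  0.04  1.09 -1.38]
```

View pics/pre.png

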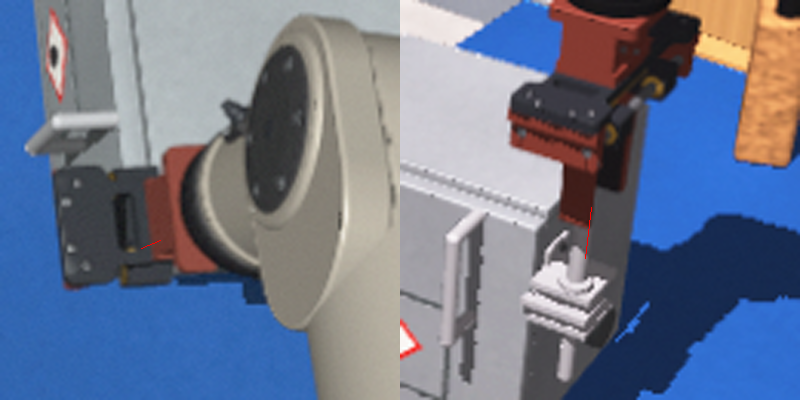

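The pin's grip sits under and between the open fingers, but in the side view its top (578,238) is slightly left of the projected tool axis (588,238). I'll re-measure it.

{"method": "apply_moves", "body": {
  "rows": [0, 0, 0, 0, 0, 0, 55]
}}

```text
time_s: 3.92
tcp_pos: [441.3, -121.7, 288.1]
eef_rot: [3.137, 0.146, 0.003]
contact_force: [0.7, -0.2, 0.2]
gripper_width: 0.548
grasp_force: 0.0
```

```bash
python3 - <<'E'
from h import *
for i in range(3):
    im=imaging.camera('side'); o=readout.get_obs(); print(o['tcp_pos'].round(1),o['joint_vel'].round(3).max())
    print([(d['confidence'],np.round(d['uv'],1)) for d in spotter.spot_point('pin_grip','side')][:1],[(d['confidence'],np.round(d['extent'],1)) for d in spotter.outline_of('pin','side')][:1])
p=np.array([441.47,-118.76,0])
print('pred',proj('side',p+[0,0,229]),proj('side',p+[0,0,252]),proj('side',p+[0,0,103]),'dx5',proj('side',p+[5,0,229]),'dy5',proj('side',p+[0,5,229]))
g=im[170:235,395:430].mean(2).astype(int)
for r in (18,20,22,24,26,55): print(170+r,g[r].tolist())
E
```

```text
[ 441.3 -121.6  288. ] 0.005
[(0.66, array([413.1, 190.5]))] [(0.76, array([412.8, 207.1,  11.7,  48. ]))]
[ 441.  -121.2  287.4] 0.005
[(0.8, array([415.9, 191.8]))] [(0.64, array([410.1, 207.6,   9.5,  46.2]))]
[ 440.8 -120.9  286.9] 0.002
[(0.72, array([410.1, 190.5]))] [(0.5, array([413. , 209.9,  11.6,  44.8]))]
pred [[413.75041839 191.90016819]] [[414.74307509 183.69766305]] [[408.64315199 233.62844119]] dx5 [[411.90841389 191.13229815]] dy5 [[412.62115297 192.87357708]]
188 [168, 168, 167, 161, 98, 81, 79, 78, 78, 110, 215, 149, 85, 77, 83, 77, 84, 90, 92, 93, 90, 88, 75, 75, 75, 75, 74, 74, 75, 73, 74, 74, 74, 72, 73]
190 [170, 170, 170, 158, 97, 79, 78, 79, 211, 149, 95, 79, 52, 43, 65, 115, 162, 173, 99, 94, 90, 84, 75, 73, 74, 72, 74, 75, 74, 74, 74, 73, 72, 72, 65]
192 [171, 170, 167, 145, 93, 78, 77, 177, 166, 99, 87, 87, 86, 87, 90, 167, 181, 187, 179, 154, 92, 78, 74, 75, 74, 74, 75, 74, 72, 72, 73, 73, 72, 72, 56]
194 [171, 171, 167, 127, 89, 79, 83, 177, 127, 93, 92, 93, 92, 93, 89, 158, 181, 186, 176, 157, 122, 84, 85, 77, 75, 73, 74, 73, 72, 71, 72, 73, 73, 72, 54]
196 [170, 169, 163, 110, 82, 77, 170, 216, 199, 229, 233, 233, 233, 226, 175, 172, 183, 184, 169, 146, 107, 92, 93, 92, 90, 91, 89, 84, 77, 77, 72, 73, 74, 67, 48]
225 [116, 85, 77, 74, 73, 73, 74, 74, 75, 75, 75, 83, 168, 187, 180, 160, 102, 78, 77, 76, 77, 76, 76, 77, 53, 48, 47, 48, 48, 48, 48, 48, 47, 47, 48]
```

{"method": "apply_moves", "body": {
  "rows": [0, 0, 0, 0.15, 0.27, 0, 55, 0, 0, 0, 0.15, 0.27, -2.5, 55, 0, 0, 0, 0.15, 0.27, -4.5, 55, 0, 0, 0, 0.15, 0.27, -5.8, 55, 0, 0, 0, 0.15, 0.27, -5.8, 55]
}}

```text
time_s: 5.0
tcp_pos: [441.9, -117.8, 228.0]
eef_rot: [-3.137, -0.149, 0.003]
contact_force: [-0.4, -0.6, -0.0]
gripper_width: 0.549
grasp_force: 0.0
```

{"method": "apply_moves", "body": {
  "rows": [0, 0, 0, 0, 0, 0, 30, 0, 0, 0, 0, 0, 0, 0, 0, 0, 0, 0, 0, 0, 0, 0, 0, 0, 0, 0, 0, 0, 0, 0, 0, 0, 0, 0, 0]
}}

```text
time_s: 5.62
tcp_pos: [442.5, -118.0, 229.0]
eef_rot: [3.138, 0.149, 0.001]
contact_force: [-0.4, -0.7, 0.9]
gripper_width: 0.169
grasp_force: 30.0
```

{"method": "apply_moves", "body": {
  "rows": [0, 0, 0, 0, 0, 1, 0, 0, 0, 0, 0, 0, 2.5, 0, 0, 0, 0, 0, 0, 4, 0, 0, 0, 0, 0, 0, 5.5, 0, 0, 0, 0, 0, 0, 7, 0]
}}

```text
time_s: 6.25
tcp_pos: [442.3, -118.0, 299.9]
eef_rot: [3.138, 0.149, 0.001]
contact_force: [0.8, 0.3, -1.1]
gripper_width: 0.164
grasp_force: 30.0
```

{"method": "apply_moves", "body": {
  "rows": [0, 0, 0, 0, 0, 2, 0, 0, 0, 0, 0, 0, 4, 0, 0, 0, 0, 0, 0, 6, 0, 0, 0, 0, 0, 0, 7, 0, 0, 0, 0, 0, 0, 7, 0]
}}

```text
time_s: 6.88
tcp_pos: [442.5, -118.0, 369.3]
eef_rot: [3.138, 0.149, 0.002]
contact_force: [-0.1, -0.2, -2.3]
gripper_width: 0.165
grasp_force: 30.0
```

```bash
python3 - <<'E'
from h import *
o=readout.get_obs(); print(o['tcp_pos'].round(1),o['joint_pos'].round(2),o['gripper_width'],o['contact_force'].round(1))
cv2.imwrite('pics/lift.png',imaging.camera('side')[:,:,::-1])
for c in('side','top'):
    imaging.camera(c)
    for l in('pin','tin'): print(c,l,[(d['confidence'],np.round(d['extent'],1)) for d in spotter.outline_of(l,c)][:2])
E
```

```text
[ 442.5 -118.   369.3] [ 0.52  0.03 -0.4   1.84  0.01  1.27 -1.36] 0.16502679684551155 [-0.1 -0.2 -2.3]
side pin [(0.54, array([417.7, 167.8,  11.6,  38. ]))]
side tin [(0.88, array([303.2, 329.6,  40.1,  59.8]))]
top pin []
top tin [(0.82, array([271.7, 277.1,  35.8,  36.6])), (0.19, array([458.4, 227.9, 124.3, 144. ]))]
```

View pics/lift.png

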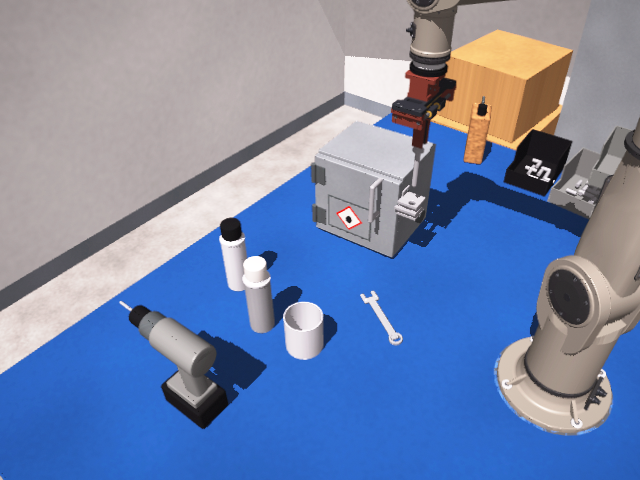

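The pin is clear of the eyes and held upright, with its tip near (414,187). I'll carry it over the tin and tilt it so its top leans away from the can.

{"method": "apply_moves", "body": {
  "rows": [0, 0, 0, 0, 5, 0, 0, 0, 0, 0, 0, 10, 0, 0, 0, 0, 0, 0, 15, 0, 0, 0, 0, 0, 0, 20, 0, 0, 0, 0, 0, 0, 25, 0, 0]
}}

```text
time_s: 7.85
tcp_pos: [442.0, 133.4, 368.6]
eef_rot: [3.138, 0.148, 0.0]
contact_force: [0.5, 1.0, -2.3]
gripper_width: 0.164
grasp_force: 30.0
```

{"method": "apply_moves", "body": {
  "rows": [0, 0, 0, 0.2, 5, 0, 0, 0, 0, 0, 0.5, 9, 0, 0, 0, -0.17, 0, 0.5, 11, 0, 0, 0, -0.349, 0, 0.5, 11, 0, 0, 0, -0.349, 0, 0.5, 11, 0, 0]
}}

```text
time_s: 8.48
tcp_pos: [444.4, 242.2, 367.8]
eef_rot: [3.072, 0.152, 0.541]
contact_force: [0.1, -0.4, -2.2]
gripper_width: 0.164
grasp_force: 30.0
```

```bash
python3 - <<'E'
from h import *
o=readout.get_obs(); print(o['tcp_pos'].round(1),rot(o['eef_rot'])[:,1:].T.round(3),o['joint_pos'].round(2),o['gripper_width'],o['contact_force'].round(1))
T=o['tcp_pos'];Z=rot(o['eef_rot'])[:,2]; print('tip',T+126*Z)
cv2.imwrite('pics/over.png',imaging.camera('side')[:,:,::-1]); imaging.camera('top')
for c in('side','top'):
    for l in('pin','tin'): print(c,l,[(d['confidence'],np.round(d['extent'],1)) for d in spotter.outline_of(l,c)][:2])
    print([(d['confidence'],np.round(d['uv'],1)) for d in spotter.spot_point('pin_tip',c)][:2],proj(c,T+126*Z))
E
```

```text
[444.4 242.2 367.8] [[ 0.092 -0.995  0.036]
 [ 0.342 -0.002 -0.94 ]] [ 0.06 -0.03 -0.79  1.94  0.25  0.98 -2.33] 0.1641281101271365 [ 0.1 -0.4 -2.2]
tip [487.4717751  242.01094383 249.41037037]
side pin [(0.58, array([301.2, 244. ,  16.8,  26.2]))]
side tin [(0.83, array([303.6, 328.9,  39. ,  54.9]))]
[(0.78, array([298.6, 259.6]))] [[296.54446428 258.99867623]]
top pin []
top tin [(0.56, array([271.1, 276.4,   9.9,  27.7])), (0.43, array([415.1, 232.6,  35.3, 136.9]))]
[] [[260.96839602 258.34732834]]
```

View pics/over.png

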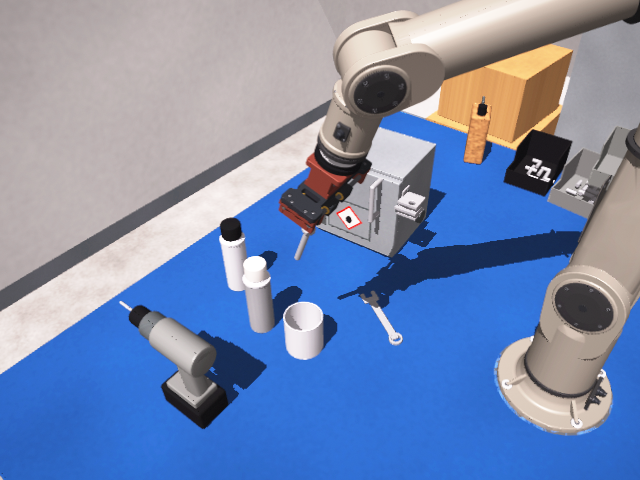

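Side view: the pin is firmly held, tip at (298,260), above the tin at (304,329). Lowering it.

{"method": "apply_moves", "body": {
  "rows": [0, 0, 0, 0.2, 0, -5, 0, 0, 0, 0, 0.2, 0, -10, 0, 0, 0, 0, 0.2, 0, -14, 0, 0, 0, 0, 0.2, 0, -15, 0, 0, 0, 0, 0.2, 0, -15, 0]
}}

```text
time_s: 9.5
tcp_pos: [449.8, 242.3, 219.0]
eef_rot: [3.075, 0.146, 0.541]
contact_force: [0.4, 0.1, -0.8]
gripper_width: 0.168
grasp_force: 30.0
```

{"method": "apply_moves", "body": {
  "rows": [0, 0, 0, 0, 0, -3, 0, 0, 0, 0, 0, 0, -5.5, 0, 0, 0, 0, 0, 0, -7.5, 0, 0, 0, 0, 0, 0, -8.5, 0, 0, 0, 0, 0, 0, -8.8, 0]
}}

```text
time_s: 10.12
tcp_pos: [450.6, 242.9, 132.2]
eef_rot: [3.075, 0.145, 0.546]
contact_force: [0.2, 0.0, -1.5]
gripper_width: 0.165
grasp_force: 30.0
```

```bash
python3 - <<'E'
from h import *
o=readout.get_obs(); T=o['tcp_pos'];Z=rot(o['eef_rot'])[:,2]; print(T.round(1),'tip',T+126*Z,o['joint_pos'].round(2),o['gripper_width'],o['contact_force'].round(1))
im=imaging.camera('side')[220:380,220:380,::-1]; jm=imaging.camera('top')[190:350,190:350,::-1]
cv2.imwrite('pics/low.png',np.hstack([cv2.resize(i,(400,400),interpolation=cv2.INTER_CUBIC) for i in(im,jm)]))
for l in('pin','tin'): print(l,[(d['confidence'],np.round(d['extent'],1)) for d in spotter.outline_of(l,'side')][:2])
E
```

```text
[450.6 242.9 132.2] tip [494.00725615 242.99949338  13.86734035] [-0.29  0.29 -0.54  2.23  0.81  0.56 -2.95] 0.1654940118731924 [ 0.2  0.  -1.5]
pin []
tin [(0.77, array([303. , 335.6,  41.3,  51.1]))]
```

View pics/low.png

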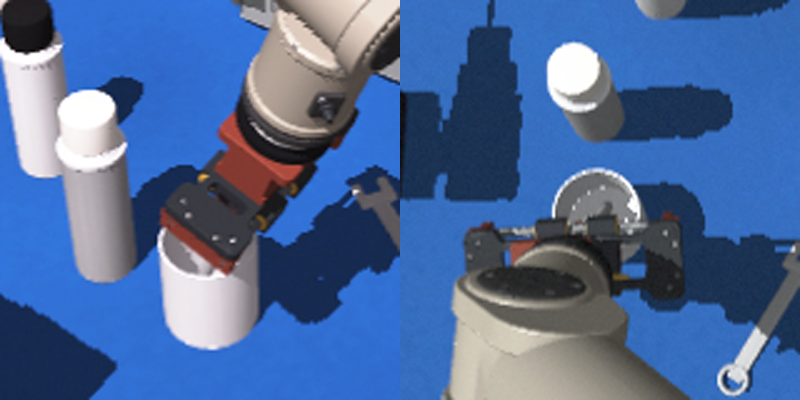

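Joint 7 is near its limit, so I'll turn about the pin's own axis to relieve it. The pin is inside the tin, which is standing at crop position (210,290).

{"method": "apply_moves", "body": {
  "rows": [-0.04, 0, 0.11, -0.2, 0, 0, 0, -0.086, 0, 0.235, -0.3, 0, 0, 0, -0.086, 0, 0.235, -0.3, 0, 0, 0]
}}

```text
time_s: 10.7
tcp_pos: [446.7, 242.2, 131.3]
eef_rot: [2.992, 0.519, 0.529]
contact_force: [-1.0, -0.2, -0.6]
gripper_width: 0.167
grasp_force: 30.0
```

```bash
cat > st.py <<'E'
from h import *
o=readout.get_obs(); T=o['tcp_pos'];M=rot(o['eef_rot']); print(o['time_s'],T.round(1),'tip',(T+126*M[:,2]).round(1),'y',M[:,1].round(3),'z',M[:,2].round(3),o['joint_pos'].round(2),o['gripper_width'].round(3),o['contact_force'].round(1))
E
python3 st.py
```

```text
Traceback (most recent call last):
  File "st.py", line 2, in <module>
    o=readout.get_obs(); T=o['tcp_pos'];M=rot(o['eef_rot']); print(o['time_s'],T.round(1),'tip',(T+126*M[:,2]).round(1),'y',M[:,1].round(3),'z',M[:,2].round(3),o['joint_pos'].round(2),o['gripper_width'].round(3),o['contact_force'].round(1))
                                                                                                                                                                                        ^^^^^^^^^^^^^^^^^^^^^^^^
AttributeError: 'float' object has no attribute 'round'
```

Now lower gently to contact.

```bash
sed -i "s/o\['gripper_width'\].round(3)/o['gripper_width']/" st.py; python3 st.py
```

```text
10.7 [446.7 242.2 131.3] tip [489.9 242.2  13. ] y [ 0.316 -0.942  0.115] z [ 0.343  0.    -0.939] [-0.26  0.29 -0.58  2.23  0.83  0.57 -2.72] 0.16739222060642317 [-1.  -0.2 -0.6]
```

{"method": "apply_moves", "body": {
  "rows": [0, 0, 0, 0, 0, -0.3, 0, 0, 0, 0, 0, 0, -0.6, 0, 0, 0, 0, 0, 0, -0.7, 0, 0, 0, 0, 0, 0, -0.8, 0]
}}

```text
time_s: 11.2
tcp_pos: [446.2, 242.0, 122.5]
eef_rot: [2.991, 0.521, 0.527]
contact_force: [-0.4, -0.2, -2.0]
gripper_width: 0.166
grasp_force: 30.0
```

```bash
python3 st.py
```

```text
11.2 [446.2 242.  122.5] tip [489.3 242.    4.1] y [ 0.317 -0.941  0.116] z [ 0.342 -0.001 -0.94 ] [-0.27  0.31 -0.57  2.24  0.86  0.55 -2.75] 0.16600916754739425 [-0.4 -0.2 -2. ]
```

{"method": "apply_moves", "body": {
  "rows": [0, 0, 0, 0, 0, -0.1, 0, 0, 0, 0, 0, 0, -0.15, 0]
}}

```text
time_s: 11.45
tcp_pos: [446.4, 242.2, 121.3]
eef_rot: [2.991, 0.521, 0.528]
contact_force: [-1.7, -0.3, 2.7]
gripper_width: 0.164
grasp_force: 30.0
```

{"method": "apply_moves", "body": {
  "rows": [0, 0, 0, 0, 0, -0.1, 0, 0, 0, 0, 0, 0, -0.1, 0]
}}

```text
time_s: 11.7
tcp_pos: [446.6, 242.5, 121.0]
eef_rot: [2.991, 0.521, 0.53]
contact_force: [-3.9, -1.0, 9.3]
gripper_width: 0.163
grasp_force: 30.0
```

{"method": "apply_moves", "body": {
  "rows": [0, 0, 0, 0, 0, 0.1, 20, 0, 0, 0, 0, 0, 0.1, 35, 0, 0, 0, 0, 0, 0.1, 55, 0, 0, 0, 0, 0, 0.1, 55]
}}

```text
time_s: 12.2
tcp_pos: [446.3, 241.9, 121.1]
eef_rot: [2.991, 0.521, 0.527]
contact_force: [-0.4, -0.0, 0.2]
gripper_width: 0.502
grasp_force: 0.0
```

{"method": "apply_moves", "body": {
  "rows": [0, 0, 0, -0.7, 0, 2, 55, 0, 0, 0, -1.4, 0, 4, 55, 0, 0, 0, -2.5, 0, 7, 55, 0, 0, 0, -3, 0, 11, 55, 0, 0, 0, -3, 0, 16, 55]
}}

```text
time_s: 12.82
tcp_pos: [415.3, 241.6, 281.6]
eef_rot: [2.991, 0.523, 0.524]
contact_force: [1.3, 0.7, -0.6]
gripper_width: 0.548
grasp_force: 0.0
```

```bash
python3 st.py; python3 - <<'E'
from h import *
im=imaging.camera('side')[220:380,220:380,::-1]; jm=imaging.camera('top')[190:350,190:350,::-1]
cv2.imwrite('pics/rel.png',np.hstack([cv2.resize(i,(400,400),interpolation=cv2.INTER_CUBIC) for i in(im,jm)]))
E
```

```text
12.825 [415.3 241.6 281.6] tip [458.1 241.4 163.1] y [ 0.319 -0.941  0.116] z [ 0.34  -0.001 -0.94 ] [-0.11  0.   -0.7   2.11  0.35  0.81 -2.25] 0.5479729195719986 [ 1.3  0.7 -0.6]
```

View pics/rel.png

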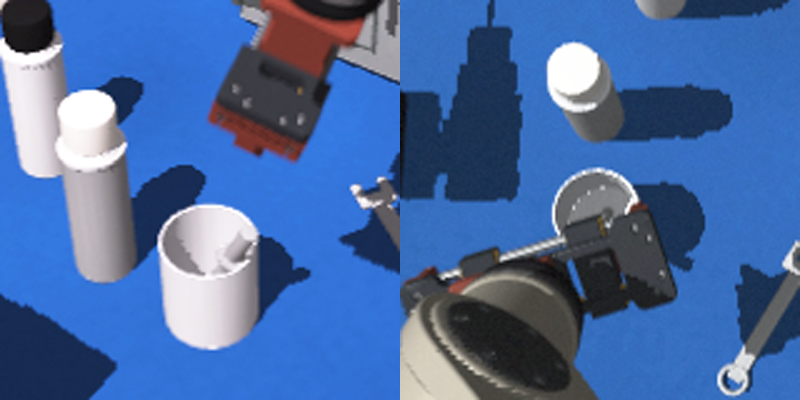

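The pin is in the tin, leaning on its rim at crop position (240,245), and the tin is standing. Next is the handle.

```bash
python3 - <<'E'
from h import *
o=readout.get_obs(); M=rot(o['eef_rot'])
a=np.radians(5.4); y=np.array([np.cos(a),np.sin(a),0]); z=np.array([0,0,-1.]); F=np.c_[np.cross(y,z),y,z]
v=R.from_matrix(F@M.T).as_rotvec(); print(v,np.degrees(np.linalg.norm(v)),v/10,o['tcp_pos'])
E
```

```text
[-0.23925815  0.30080562  1.30575042] 77.98779949557151 [-0.02392582  0.03008056  0.13057504] [418.23045366 244.18259838 286.60479595]
```

{"method": "apply_moves", "body": {
  "rows": [-0.024, 0.03, 0.131, 1, -2, 2, 55, -0.048, 0.06, 0.261, 2, -5, 4, 55, -0.072, 0.09, 0.392, 3, -8, 4, 55, -0.096, 0.12, 0.522, 4, -11, 4, 55, -0.12, 0.15, 0.653, 5, -14, 4, 55]
}}

```text
time_s: 13.55
tcp_pos: [466.3, 100.5, 320.5]
eef_rot: [2.703, 1.504, 0.275]
contact_force: [0.5, -0.1, -0.2]
gripper_width: 0.55
grasp_force: 0.0
```

{"method": "apply_moves", "body": {
  "rows": [-0.024, 0.03, 0.131, 1, -3, 0, 55, -0.048, 0.06, 0.261, 2, -7, 0, 55, -0.072, 0.09, 0.392, 3, -11, 0, 55, -0.096, 0.12, 0.522, 4, -14, 0, 55, -0.12, 0.15, 0.653, 5, -15, 0, 55]
}}

```text
time_s: 14.18
tcp_pos: [516.2, -50.8, 319.9]
eef_rot: [2.107, 2.32, -0.012]
contact_force: [-0.2, 1.0, -0.1]
gripper_width: 0.547
grasp_force: 0.0
```

{"method": "apply_moves", "body": {
  "rows": [0, 0, 0, 0, 0, -1, 55, 0, 0, 0, 0, 0, -1, 55]
}}

```text
time_s: 14.42
tcp_pos: [515.0, -47.4, 309.4]
eef_rot: [2.11, 2.319, -0.009]
contact_force: [0.1, 0.1, -0.2]
gripper_width: 0.553
grasp_force: 0.0
```

```bash
python3 st.py;  python3 - <<'E'
from h import *
for i in range(2):
    imaging.camera('side')
    print([(d['confidence'],np.round(d['uv'],1)) for d in spotter.spot_point('door_handle','side')][:1],proj('side',[519.7,-64.1,215]),proj('side',[521,-63,215]))
    imaging.camera('top'); print([(d['confidence'],np.round(d['uv'],1)) for d in spotter.spot_point('door_handle','top')][:1],proj('top',[519.7,-64.1,215]))
E
```

```text
14.425 [515.  -47.4 309.4] tip [515.1 -48.5 183.4] y [ 0.996  0.094 -0.   ] z [ 0.001 -0.009 -1.   ] [ 0.24  0.17 -0.3   1.82  0.06  1.16  0.  ] 0.5527756182480513 [ 0.1  0.1 -0.2]
[(0.57, array([373.1, 194.5]))] [[372.36416887 195.3983979 ]] [[371.64168416 195.41275603]]
[(0.41, array([430.4, 290.1]))] [[407.15156642 251.77811866]]
[(0.85, array([376.2, 193.1]))] [[372.36416887 195.3983979 ]] [[371.64168416 195.41275603]]
[] [[407.15156642 251.77811866]]
```

```bash
python3 - <<'E'
from h import *
g=imaging.camera('side').mean(2).astype(int)
for z in(160,180,200,215):
    u,v=proj('side',[519.7,-64.1,z])[0]; r=int(round(v-.0)); c=int(u)
    print(z,u.round(1),v.round(1),c-12,g[r,c-12:c+14].tolist())
E
```

```text
160 371.2 214.0 359 [168, 168, 169, 168, 168, 168, 168, 168, 169, 172, 186, 187, 172, 134, 96, 90, 96, 96, 95, 111, 95, 149, 171, 171, 169, 169]
180 371.6 207.3 359 [122, 117, 105, 100, 119, 145, 161, 168, 167, 157, 179, 189, 180, 156, 131, 154, 167, 115, 81, 81, 82, 149, 169, 167, 169, 169]
200 372.0 200.6 360 [166, 166, 166, 166, 164, 163, 163, 164, 165, 178, 190, 187, 167, 125, 150, 164, 113, 80, 82, 81, 82, 151, 168, 169, 171, 172]
215 372.4 195.4 360 [164, 163, 163, 162, 162, 163, 164, 164, 165, 165, 183, 189, 175, 146, 141, 159, 166, 112, 80, 81, 82, 81, 150, 169, 169, 170]
```

{"method": "apply_moves", "body": {
  "rows": [0, 0, 0, 0.5, -1.6, 0, 55, 0, 0, 0, 0.5, -1.6, -3, 55, 0, 0, 0, 0.5, -1.6, -6, 55, 0, 0, 0, 0.5, -1.6, -8.5, 55, 0, 0, 0, 0.5, -1.6, -10.1, 55]
}}

```text
time_s: 15.5
tcp_pos: [521.1, -65.2, 208.9]
eef_rot: [2.108, 2.318, -0.009]
contact_force: [0.4, 0.3, 1.2]
gripper_width: 0.552
grasp_force: 0.0
```

{"method": "apply_moves", "body": {
  "rows": [0, 0, 0, 0, 0, 0, 30, 0, 0, 0, 0, 0, 0, 15, 0, 0, 0, 0, 0, 0, 0, 0, 0, 0, 0, 0, 0, 0, 0, 0, 0, 0, 0, 0, 0]
}}

```text
time_s: 16.12
tcp_pos: [522.1, -64.0, 210.9]
eef_rot: [2.105, 2.318, -0.005]
contact_force: [2.4, -0.1, 2.4]
gripper_width: 0.132
grasp_force: 30.0
```

```bash
python3 st.py; python3 - <<'E'
from h import *
im=imaging.camera('side')[110:240,310:440,::-1]; jm=imaging.camera('top')[190:320,360:490,::-1]
cv2.imwrite('pics/hd.png',np.hstack([cv2.resize(i,(400,400),interpolation=cv2.INTER_CUBIC) for i in(im,jm)]))
E
```

```text
16.125 [522.1 -64.  210.9] tip [522.7 -65.1  84.9] y [0.995 0.096 0.004] z [ 0.005 -0.009 -1.   ] [ 0.24  0.28 -0.29  1.93  0.11  0.95 -0.  ] 0.13186467991476433 [ 2.4 -0.1  2.4]
```

View pics/hd.png

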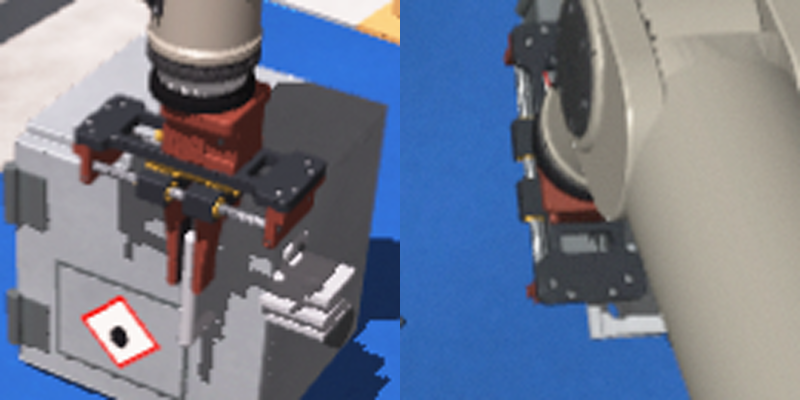

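The fingers hold the bar (opening about 11.6 mm), with the handle bar at crop position (190,290) between them. Now I'll work out the opening arc.

```bash
python3 - <<'E'
from h import *
r=np.array([521.3,-64.0])-[713,-81.4]
D=lambda d:(R.from_euler('z',-d,degrees=True).as_matrix()[:2,:2]@r)
for a in range(0,60,20): print(a,[(round(np.radians(-k),3),((D(a+k)if 0 else D(a+np.degrees(np.radians(k))))-D(a)).round(1).tolist()) for k in(4,8,12,16,20)])
E
```

```text
0 [(np.float64(-0.07), [1.7, 13.3]), (np.float64(-0.14), [4.3, 26.5]), (np.float64(-0.209), [7.8, 39.5]), (np.float64(-0.279), [12.2, 52.2]), (np.float64(-0.349), [17.5, 64.5])]
20 [(np.float64(-0.07), [6.1, 12.0]), (np.float64(-0.14), [13.1, 23.4]), (np.float64(-0.209), [20.8, 34.4]), (np.float64(-0.279), [29.3, 44.8]), (np.float64(-0.349), [38.5, 54.6])]
40 [(np.float64(-0.07), [9.9, 9.1]), (np.float64(-0.14), [20.3, 17.6]), (np.float64(-0.209), [31.4, 25.2]), (np.float64(-0.279), [42.9, 32.1]), (np.float64(-0.349), [54.9, 38.2])]
```

{"method": "apply_moves", "body": {
  "rows": [0, 0, -0.07, 0.17, 1.33, 0, 0, 0, 0, -0.14, 0.43, 2.65, 0, 0, 0, 0, -0.209, 0.78, 3.95, 0, 0, 0, 0, -0.279, 1.22, 5.22, 0, 0, 0, 0, -0.349, 1.75, 6.45, 0, 0]
}}

```text
time_s: 16.85
tcp_pos: [538.8, -0.4, 210.9]
eef_rot: [2.48, 1.914, -0.011]
contact_force: [-0.6, -4.2, 6.0]
gripper_width: 0.128
grasp_force: 30.0
```

```bash
python3 st.py
```

```text
16.85 [ 5.388e+02 -4.000e-01  2.109e+02] tip [538.8  -1.8  84.9] y [ 0.967 -0.253  0.003] z [-0.    -0.011 -1.   ] [ 0.09  0.3  -0.26  1.89  0.1   0.96 -0.47] 0.12833918267021613 [-0.6 -4.2  6. ]
```

{"method": "apply_moves", "body": {
  "rows": [0, 0, -0.07, 0.61, 1.2, 0.1, 0, 0, 0, -0.14, 1.31, 2.34, 0.1, 0, 0, 0, -0.209, 2.08, 3.44, 0.1, 0, 0, 0, -0.279, 2.93, 4.48, 0.1, 0, 0, 0, -0.349, 3.85, 5.46, 0.1, 0]
}}

```text
time_s: 17.48
tcp_pos: [576.1, 54.1, 210.9]
eef_rot: [2.776, 1.456, -0.017]
contact_force: [-3.6, -4.5, 3.6]
gripper_width: 0.13
grasp_force: 30.0
```

{"method": "apply_moves", "body": {
  "rows": [0, 0, -0.07, 0.99, 0.91, 0, 0, 0, 0, -0.14, 2.03, 1.76, 0, 0, 0, 0, -0.209, 3.14, 2.52, 0, 0, 0, 0, -0.279, 4.29, 3.21, 0, 0, 0, 0, -0.349, 5.49, 3.82, 0, 0]
}}

```text
time_s: 18.1
tcp_pos: [630.4, 93.2, 210.9]
eef_rot: [2.988, 0.954, -0.02]
contact_force: [-6.3, -1.1, 4.5]
gripper_width: 0.129
grasp_force: 30.0
```

{"method": "apply_moves", "body": {
  "rows": [0, 0, 0, 0, 0, 0, 0, 0, 0, 0, 0, 0, 0, 0]
}}

```text
time_s: 18.35
tcp_pos: [630.4, 93.2, 210.9]
eef_rot: [2.987, 0.959, -0.019]
contact_force: [-6.2, -0.7, 4.8]
gripper_width: 0.135
grasp_force: 30.0
```

```bash
python3 st.py; python3 - <<'E'
from h import *
o=readout.get_obs(); d=o['tcp_pos'][:2]-[713,-81.4]; r=np.array([520.4,-63.3])-[713,-81.4]
print('angle by tcp',np.degrees(np.arctan2(r[1],r[0])-np.arctan2(d[1],d[0])),np.linalg.norm(d),np.linalg.norm(r))
# predicted door at 60 overlay
yaw=-1.47645-np.radians(60)
def w(q,ang): 
    c,s=np.cos(-1.47645-np.radians(ang)),np.sin(-1.47645-np.radians(ang)); return np.array([712.7+c*q[0]-s*q[1],-81.6+s*q[0]+c*q[1],q[2]])
outs=[]
for n,(u,v) in(('top',(340,110)),('side',(230,80))):
    im=cv2.resize(imaging.camera(n)[v:v+200,u:u+200,::-1],(400,400),interpolation=cv2.INTER_CUBIC)
    for ang,col in((57,(255,0,0)),(60,(0,255,0)),(63,(0,0,255))):
        q=np.array([w(a,ang) for a in[(2,0,243),(2,-240,243),(2,-240,11),(2,0,11)]]); cv2.polylines(im,[np.int32((proj(n,q)-[u,v]+.5)*2)],True,col,1)
    outs.append(im)
cv2.imwrite('pics/open.png',np.hstack(outs))
E
```

```text
18.35 [630.4  93.2 210.9] tip [629.1  92.2  84.9] y [ 0.582 -0.813  0.001] z [-0.01  -0.008 -1.   ] [-0.14  0.45 -0.14  1.66  0.08  1.05 -1.26] 0.13508083893576212 [-6.2 -0.7  4.8]
angle by tcp 59.309100058648696 193.1926143525702 193.44862367047227
```

View pics/open.png

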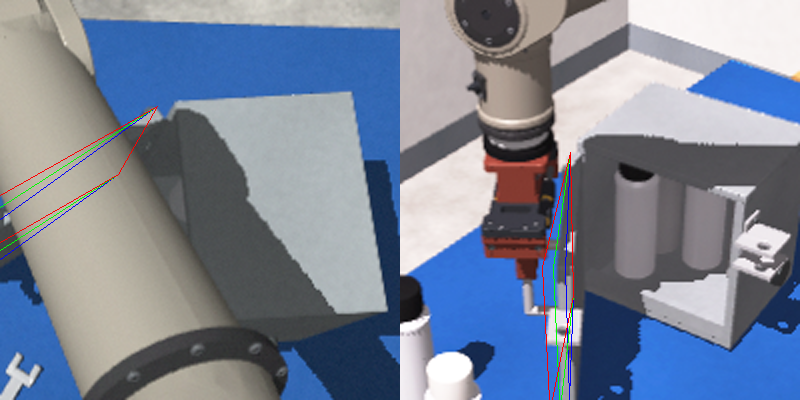

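The side view shows the door open, seen edge-on at about columns 310–320, with the handle held. I'll measure the door edge numerically to refine the angle.

```bash
python3 - <<'E'
from h import *
im=imaging.camera('side').astype(int)
def w(q,ang): 
    c,s=np.cos(-1.47645-np.radians(ang)),np.sin(-1.47645-np.radians(ang)); return np.array([713-.3+c*q[0]-s*q[1],-81.6+s*q[0]+c*q[1],q[2]])
for z in(120,80,40):
    for a in(56,58,60,62,64): print(z,a,*[proj('side',w((x,-240,z),a))[0].round(1) for x in(2,20)],proj('side',w((20,0,z),a))[0].round(1))
for r in(255,265,275,285):
    print(r,300,[f"{int(p.mean())}{'b' if p[2]>p[0]+40 else ''}" for p in im[r,300:330]])
E
```

```text
120 56 [315.2 255.7] [322.9 255.6] [322.2 195.3]
120 58 [311.5 255.7] [319.3 255.8] [322.2 195.5]
120 60 [307.9 255.6] [315.7 255.9] [322.1 195.7]
120 62 [304.3 255.5] [312.  255.9] [322.1 195.8]
120 64 [300.8 255.3] [308.4 255.9] [322.1 196. ]
80 56 [315.5 268.3] [323.1 268.2] [322.3 207.4]
80 58 [311.9 268.3] [319.5 268.4] [322.3 207.5]
80 60 [308.4 268.2] [316.  268.5] [322.3 207.7]
80 62 [304.9 268.1] [312.4 268.5] [322.3 207.9]
80 64 [301.4 267.8] [308.9 268.5] [322.2 208. ]
40 56 [315.7 280.3] [323.2 280.2] [322.4 219. ]
40 58 [312.3 280.3] [319.7 280.4] [322.4 219.2]
40 60 [308.8 280.3] [316.2 280.5] [322.4 219.3]
40 62 [305.4 280.1] [312.8 280.6] [322.4 219.5]
40 64 [301.9 279.9] [309.3 280.5] [322.4 219.6]
255 300 ['126b', '126b', '127b', '126b', '126b', '127b', '130b', '130b', '129b', '142b', '160', '168', '166', '124', '87', '86', '85', '78', '73', '71', '60', '51b', '50b', '50b', '51b', '52b', '51b', '52b', '52b', '52b']
265 300 ['126b', '127b', '126b', '127b', '128b', '127b', '127b', '127b', '128b', '124b', '154b', '167', '167', '166', '163', '162', '140', '96', '72', '63', '52b', '50b', '52b', '52b', '51b', '52b', '53b', '51b', '53b', '53b']
275 300 ['126b', '127b', '128b', '128b', '129b', '129b', '129b', '129b', '129b', '130b', '161b', '166', '161', '162', '161', '160', '151', '106', '67', '57b', '50b', '51b', '51b', '51b', '53b', '51b', '52b', '51b', '52b', '51b']
285 300 ['128b', '129b', '128b', '129b', '130b', '130b', '130b', '130b', '130b', '130b', '138b', '155', '161', '159', '157', '157', '155', '115', '65', '50b', '50b', '51b', '51b', '109b', '132b', '133b', '133b', '133b', '132b', '132b']
```

{"method": "apply_moves", "body": {
  "rows": [0, 0, -0.007, 0.12, 0.06, 0, 0, 0, 0, -0.014, 0.24, 0.11, 0, 0, 0, 0, -0.014, 0.24, 0.11, 0, 0, 0, 0, -0.014, 0.24, 0.11, 0, 0, 0, 0, -0.014, 0.24, 0.11, 0, 0]
}}

```text
time_s: 19.12
tcp_pos: [632.6, 94.3, 210.9]
eef_rot: [2.994, 0.938, -0.019]
contact_force: [-6.1, -0.0, 4.5]
gripper_width: 0.127
grasp_force: 30.0
```

```bash
python3 st.py; python3 - <<'E'
from h import *
im=imaging.camera('side').astype(int)
for r in(265,275): print(r,308,[int(p.mean()) for p in im[r,308:321]])
o=readout.get_obs(); d=o['tcp_pos'][:2]-[713,-81.4]; r=np.array([520.4,-63.3])-[713,-81.4]
print(np.degrees(np.arctan2(r[1],r[0])-np.arctan2(d[1],d[0])))
print([(d['confidence'],np.round(d['extent'],1)) for d in spotter.spot_in('tin','side')][:1])
print([(d['confidence'],np.round(d['extent'],1)) for d in spotter.spot_in('pin','side')][:1])
E
```

```text
19.125 [632.6  94.3 210.9] tip [631.3  93.3  84.9] y [ 0.571 -0.821  0.001] z [-0.01  -0.008 -1.   ] [-0.15  0.45 -0.14  1.65  0.07  1.05 -1.27] 0.12670353408670437 [-6.1 -0.   4.5]
265 308 [147, 162, 167, 166, 165, 163, 163, 130, 86, 72, 65, 55, 50]
275 308 [121, 150, 162, 163, 163, 162, 164, 140, 92, 65, 55, 51, 51]
60.02783707604961
[(0.73, array([363.9, 205.3, 146.1, 164.4]))]
[(0.71, array([314.5, 321. ,  18.3,  15.7]))]
```

```bash
python3 -c "
from h import *
print(workorder.hand_in())"
```

```text
the job is handed in; nothing more can be done
None
```

The pin is in the standing tin and the arm is holding the door steady at about 60° (measured from the tool position and the door's edge in the side view). I handed the job in at about 19 s; no verdict came back.

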